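# Comb the copper straws into their grooved tray

## Robot

A 6-joint arm with a two-finger parallel gripper is mounted at the origin on the work surface. World frame = base frame: x ahead of the robot, y to its left, z up, the work surface at z = 0. Lengths are in mm, angles in rad, forces in N, time in s.
With the tool pointing down it reaches from about 400 to 825 mm from the base axis. Payload 7 kg.
Tool frame: the origin (TCP) lies at the very end of the fingers, on their centre line; the grasp point (between the pads) lies 19 mm behind it; z points along the fingers, y is the line along which they close (so a half turn about z gives the same grasp; the last joint's range is limited). The gripper opens to 88 mm and grips with 3 to 60 N. Pads are 19 mm wide; open, the fingers measure 130 mm over their backs; the gripper's body (78 mm by 193 mm) begins 47 mm behind the grasp point.
Start: joints at [-0.897, 0.359, 0.012, 0, -1.224, -0.288], TCP at [253.975, -625.373, 226.561] pointing down, gripper open.
Joint ranges: [-3.07, 3.07], [-1.43, 2.12], [-1.02, 1.25], [-3.03, 1.67], [-3.05, -0], [-3.03, 3.03]. Speed limits (rad/s): [2.39, 2.39, 3.01, 3.14, 3.14, 3.14].

## Interface

Orientations are given as a unit quaternion [x, y, z, w].
In Python, from plant import bot gives the robot as it stands. Calls block until the motion is done:
- bot.move_ptp(position, orientation): joint-space move of the TCP to a pose.
- bot.line_to(position, velocity=150, ori=None): straight line of the TCP; ori=None keeps the orientation; velocity is the mean speed in mm/s.
- bot.move_joints(angles): joint-space move.
- bot.move_gripper(opening, force=None): finger opening in mm; force is the grip in N (None keeps the last); returns when the fingers have stopped.
- bot.pause(seconds).
- bot.solve_ik(position, orientation): joint angles nearest the present ones, or None.
- bot.read_state(): the state.
- bot.camera(name): name is "scene" or "side" or "wrist"; returns the picture (400x640x3 uint8, red, green, blue); there is no depth.
- bot.get_calibration(name): a dict with "fx", "fy", "cx", "cy" (pixels), "view" (4x4, takes a point from world to camera coordinates); the wrist camera has in their place "T_tool_cam" (4x4, takes a point from camera to tool coordinates, whose origin is the TCP and whose axes are the flange's). Camera axes: x right, y up, looking along -z (the intrinsics and any distortion apply to the point x, -y, -z); pixel columns grow to the right and rows downward; lengths in mm; the calibration is good to about 2 mm. A picture is of the moment at which its call begins: read the wrist's pose just before it. get_calibration takes no time and is no camera call.
A pose or a line that the arm cannot do raises bot.Unreachable and nothing moves.
- bot.close_job(): hands the job in; it is judged then, once.
The state is a dict: "t": time; "joint_pos": joint angles; "qvel": joint speeds; "tau": joint torques, N m; "tcp_pos": TCP position; "eef_rot": TCP orientation; "contact_force": force on the tool from outside, world axes, zero at the start; "moment": the same for the moment, N m; "width": finger opening in mm; "finger_force": force on a finger pad.
Only numpy, scipy, OpenCV 4.12 (cv2) and the standard library are available. Lean on these libraries where they do the work, as an engineer would, in place of code of your own. Each camera call takes 0.05 s, during which the arm holds its last target. There are 200 camera calls.

## Task

Take the rake from its stand, set it across the tray's two side rims at the flat strip and comb it over the ridges to the other end, its runners riding lightly on the rims all the way (a few newtons, never over 15 N) and its teeth pushing the straws, until all four straws lie parallel, one to a groove, sunk between the ridges (lift and comb again if one jams). Then put the rake back squarely on its stand and let go. Do not touch the straws with the fingers and leave the can, jar and sauce bottle where they are.

Things in the scene. Friction and masses are not known exactly. Their poses are not given: they have to be found in the camera images.
- tray: straw tray: fixed wooden frame 192 x 232 mm, 36 mm high; origin at the table under its centre, x along the grooves, y across. In it a blue insert slides vertically on springs, 5 N per mm. It has sunk by an unknown s of 1.5 to 10.5 mm, not reported: feel for it. Heights above the table, less s: rims and walls 64 mm, ridges and flat strip 50 mm, groove floors 38 mm.
- tray_start (a point): fixed point at the table (z = 0) below the middle of the insert's flat strip, tray (0, -82, 0) mm. The strip, free of straws at the start, runs from y = -100 to -56 mm, x = -75 to +75. The rake's stroke begins with its middle over this point, crossbar along tray x.
- tray_end (a point): fixed point at the table (z = 0), tray (0, +78, 0) mm: the stroke ends with the rake's middle over it. Two side rims at x = -80 and +80 mm, 10 mm wide, run along y beside the grooves and carry the runners. Inside the rims: 150 mm. End walls 6 mm thick at y = -103 and +103 mm, as high as the rims.
- tray_ridge0 (a point): fixed point at the table (z = 0) below the first grey ridge, tray (0, -54, 0) mm. Nine ridges 150 mm long (x), 4 mm wide with round tops, every 19 mm along y, up to y = +98; between them eight grooves 15 mm wide, 12 mm deep. A straw in a groove lies flush with the ridge tops, its middle 44 mm less s above the table.
- rake: comb-like rake, 180 g, same both ways round. Orange crossbar 184 mm long (x), 14 mm wide, and a runner 18 x 36 x 8 mm under each end at x = -83 and +83 mm. Origin in the middle at the level of the runners' undersides, z up. Seven steel teeth, 8 mm thick, x = -60 to +60, reach 12.5 mm below the runners, 1.5 mm clear of the ridges when riding the rims.
- rake_grip (a point): grip point of the rake, 55 mm above its origin, in a pale wooden upright block 32 mm (rake x) by 24 mm (rake y), 16 to 76 mm above the origin. Grip from above, fingers closing along rake y; 35 N holds it well.
- stand: grey rake stand fixed to the table: two posts 20 x 60 mm, tops 50 mm above the table, at x = -83 and +83 mm on a base plate 200 x 70 mm; origin at the table under its centre. Home for the rake: its origin 50 mm above the stand's, x axes parallel, a runner on each post. It starts there, up to 9 mm and 0.06 rad off.
- straw1: polished copper drinking straw, slippery, a plain rod 12 mm in diameter and 130 mm long, 14 to 28 g; origin at its middle, its x axis along the rod. At the start it lies askew on top of the ridges or across other straws. One may wedge between the teeth and a ridge or wall: lift the rake 20 mm, go back 20 mm and comb again.
- straw2: polished copper drinking straw, slippery, a plain rod 12 mm in diameter and 130 mm long, 14 to 28 g; origin at its middle, its x axis along the rod. At the start it lies askew on top of the ridges or across other straws. One may wedge between the teeth and a ridge or wall: lift the rake 20 mm, go back 20 mm and comb again.
- straw3: polished copper drinking straw, slippery, a plain rod 12 mm in diameter and 130 mm long, 14 to 28 g; origin at its middle, its x axis along the rod. At the start it lies askew on top of the ridges or across other straws. One may wedge between the teeth and a ridge or wall: lift the rake 20 mm, go back 20 mm and comb again.
- straw4: polished copper drinking straw, slippery, a plain rod 12 mm in diameter and 130 mm long, 14 to 28 g; origin at its middle, its x axis along the rod. At the start it lies askew on top of the ridges or across other straws. One may wedge between the teeth and a ridge or wall: lift the rake 20 mm, go back 20 mm and comb again.
- can: bystander: food can with a red label, 68 mm diameter, 100 mm high, origin at its foot
- jar: bystander: amber glass jar with green cap, 64 mm diameter, 90 mm high, origin at its foot
- sauce: bystander: red sauce bottle, 52 mm diameter, 140 mm high, origin at its foot
Things that resemble listed ones, but are neither listed nor needed, are in the scene too. Leave any green look-alike of the straw2 alone.

How it is judged (in metres and radians):
On the way, in this order (a step that is already met when the one before it is completed fails the run):
1. the rake rests across the rims at the flat strip (runners touching with over 1 N, its middle at tray y below -65 mm) (contact force between rake and tray above 1 N and y of rake in the frame of tray below -0.065 m and x of rake in the frame of tray between -0.015 and 0.015 m and angle between the x axis of rake and the x axis of tray, either way round below 0.12 rad), for 0.1 s.
2. the rake rides the rims (over 1 N) through the first part of the grooves (tray y -25 to 0 mm) (contact force between rake and tray above 1 N and y of rake in the frame of tray between -0.025 and 0 m and x of rake in the frame of tray between -0.015 and 0.015 m and angle between the x axis of rake and the x axis of tray, either way round below 0.12 rad), for 0.1 s.
3. the rake rides the rims (over 1 N) through the second part of the grooves (tray y 25 to 50 mm) (contact force between rake and tray above 1 N and y of rake in the frame of tray between 0.025 and 0.05 m and x of rake in the frame of tray between -0.015 and 0.015 m and angle between the x axis of rake and the x axis of tray, either way round below 0.12 rad), for 0.1 s.
4. the rake rides the rims (over 1 N) at the far end (tray y over 65 mm) (contact force between rake and tray above 1 N and y of rake in the frame of tray above 0.065 m and x of rake in the frame of tray between -0.015 and 0.015 m and angle between the x axis of rake and the x axis of tray, either way round below 0.12 rad), for 0.1 s.
At the end, for the whole second after the job is handed in: All four straws lie at rest sunk in the grooves, one to a groove, within 0.06 rad of the groove direction and level, their middles 30 to 44 mm above the table; the rake stands at rest and released on its stand within 15 mm and 0.12 rad of home, upright within 0.06 rad (z of straw1 in the frame of tray between 0.03 and 0.044 m and y of straw1 in the frame of tray between -0.058 and 0.1 m and x of straw1 in the frame of tray between -0.02 and 0.02 m and angle between the x axis of each of straw1, straw2, straw3, straw4 and the x axis of tray, either way round below 0.06 rad and linear speed of each of straw1, straw2, straw3, straw4, rake below 0.02 m/s and z of straw2 in the frame of tray between 0.03 and 0.044 m and y of straw2 in the frame of tray between -0.058 and 0.1 m and x of straw2 in the frame of tray between -0.02 and 0.02 m and z of straw3 in the frame of tray between 0.03 and 0.044 m and y of straw3 in the frame of tray between -0.058 and 0.1 m and x of straw3 in the frame of tray between -0.02 and 0.02 m and z of straw4 in the frame of tray between 0.03 and 0.044 m and y of straw4 in the frame of tray between -0.058 and 0.1 m and x of straw4 in the frame of tray between -0.02 and 0.02 m and horizontal distance between rake and stand below 0.015 m and z of rake in the frame of stand between 0.046 and 0.054 m and angle between the x axis of rake and the x axis of stand, either way round below 0.12 rad and angle between rake's own z axis and vertical below 0.06 rad); the robot touches nothing.
It fails at once if the rake presses on the tray with more than 15 N (contact force between rake and tray above 15 N).
It fails at once if the fingers touch a straw (contact force between the fingers and straw1 above 0.3 N or contact force between the fingers and straw2 above 0.3 N or contact force between the fingers and straw3 above 0.3 N or contact force between the fingers and straw4 above 0.3 N).
It fails at once if a bystander is moved by more than 15 mm or tipped (distance of any of can, jar, sauce from where it was at the start of the episode above 0.015 m or angle between any of can, jar, sauce's own z axis and vertical above 0.2 rad).
It also fails if it takes over 72 s, if anything falls off the work surface, if the arm or the gripper's body presses on something with over 40 N, if the wrist force passes 120 N, or if a joint passes its speed limit or range.

## Working session

There is one attempt and no reset: what is moved stays moved. The work goes in short steps, each a Python script; the robot and the scene stay as the last script left them, time stands still between calls to the robot, and variables do not carry over. Pictures are saved under pics/ and viewed, at most 10 in all, crops included, and the job is handed in when it is done.

```bash
ls; mkdir -p pics; python3 - <<'E'
from plant import bot
import cv2,numpy as np
for n in("scene","side"):
    im=bot.camera(n); cv2.imwrite(f"pics/{n}0.png",im[:,:,::-1])
    print(n,bot.get_calibration(n))
print(bot.get_calibration("wrist"))
s=bot.read_state();print(s)
E
```

```text
pics
scene {'fx': 475.89494189508105, 'fy': 475.89494189508105, 'cx': 315.8242812517359, 'cy': 197.77756373946113, 'view': array([[ 6.35911994e-01,  7.71683015e-01, -1.10118246e-02,
        -4.30073426e+02],
       [-4.82423135e-01,  4.08601199e-01,  7.74798670e-01,
         1.77266780e+02],
       [ 6.02398418e-01, -4.87391408e-01,  6.32112142e-01,
        -1.47437549e+03],
       [ 0.00000000e+00,  0.00000000e+00,  0.00000000e+00,
         1.00000000e+00]])}
side {'fx': 371.2977281422803, 'fy': 371.2977281422803, 'cx': 313.7325696405765, 'cy': 204.76761430037413, 'view': array([[-8.35544917e-01, -5.49192672e-01,  1.58776975e-02,
         5.04232504e+02],
       [ 3.00672685e-01, -4.32875689e-01,  8.49832086e-01,
        -2.07531680e+02],
       [-4.59848485e-01,  7.14846870e-01,  5.26814317e-01,
        -6.98096766e+02],
       [ 0.00000000e+00,  0.00000000e+00,  0.00000000e+00,
         1.00000000e+00]])}
{'fx': 322.22869386714984, 'fy': 322.22869386714984, 'cx': 321.14513413886266, 'cy': 199.90386066854455, 'T_tool_cam': array([[-2.97751204e-04,  9.54068840e-01,  2.99587314e-01,

[... 272 characters left out ...]
00e+00]])}
{'t': 0.1, 'joint_pos': array([-8.96895064e-01,  3.59326672e-01,  1.11392813e-02, -2.94683056e-04,
       -1.22414260e+00, -2.88122036e-01]), 'qvel': array([ 0.00148397, -0.00107564,  0.00250075,  0.00319711,  0.00043855,
        0.0001219 ]), 'tau': array([-3.74968498e-03, -5.84162593e+01,  2.93749684e+01,  7.01567933e+00,
        1.00939261e-02, -7.99362624e-05]), 'tcp_pos': array([ 253.79588406, -624.97611621,  225.70664513]), 'eef_rot': array([-1.91646421e-01,  9.81463724e-01,  7.43913921e-04, -2.31975758e-04]), 'contact_force': array([0.2331316 , 0.17462739, 0.0207771 ]), 'moment': array([-0.0444771 ,  0.00768268,  0.04865641]), 'finger_force': 0.0, 'width': 87.4308659138936}
```

View pics/scene0.png

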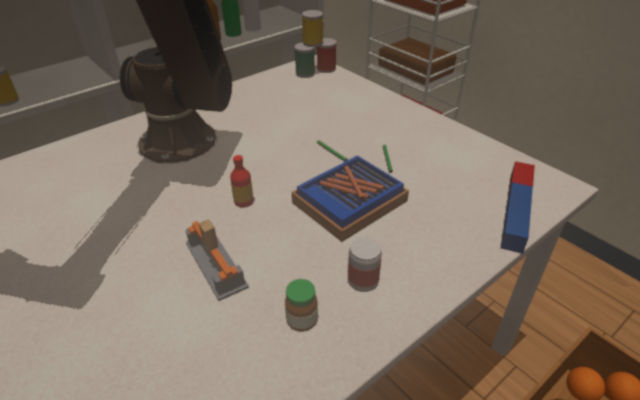

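View pics/side0.png

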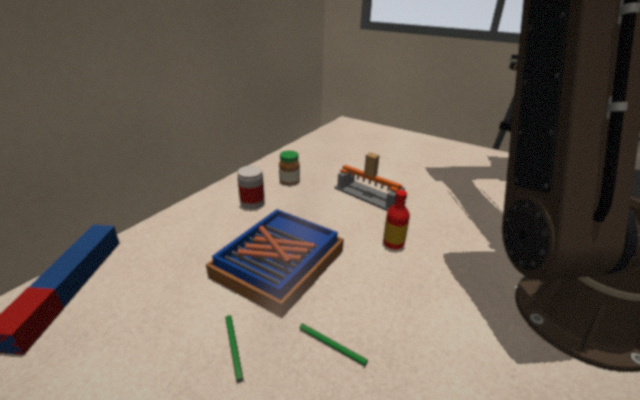

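The scene picture shows the stand with the rake at (215,258), the tray at (350,192), the sauce at (242,185), the can at (365,263) and the jar at (300,303). Two green look-alike straws lie on the table beside the tray. Next I get close wrist views.

```bash
cat > h.py <<'E'
from plant import bot
import cv2,numpy as np
from scipy.spatial.transform import Rotation as R
def down(a): # tool z down, tool y at world angle a
    y=np.array([np.cos(a),np.sin(a),0]);z=np.array([0,0,-1.]);x=np.cross(y,z)
    return R.from_matrix(np.c_[x,y,z]).as_quat()
def cam(name,st=None):
    c=bot.get_calibration(name);K=[c[k] for k in("fx","fy","cx","cy")]
    if name=="wrist":
        T=np.eye(4);T[:3,:3]=R.from_quat(st["eef_rot"]).as_matrix();T[:3,3]=st["tcp_pos"]
        V=np.linalg.inv(T@c["T_tool_cam"])
    else: V=c["view"]
    return K,V
def proj(C,P):
    K,V=C;p=np.atleast_2d(P)@V[:3,:3].T+V[:3,3]
    return np.c_[K[2]+K[0]*p[:,0]/-p[:,2],K[3]-K[1]*p[:,1]/-p[:,2]]
def ray(C,uv,z):
    K,V=C;uv=np.atleast_2d(uv)
    d=np.c_[(uv[:,0]-K[2])/K[0],-(uv[:,1]-K[3])/K[1],-np.ones(len(uv))]@V[:3,:3]
    o=-V[:3,:3].T@V[:3,3]
    return o+d*((z-o[2])/d[:,2])[:,None]
E
cat > a.py <<'E'
from h import *
C=cam("scene")
for n,uv,z in [("standL",(193,227),66),("standR",(236,275),66),("block",(206,226),126),("tray",(350,188),50),("sauce",(242,200),0),("can",(364,281),0),("jar",(301,322),0)]:
    print(n,ray(C,uv,z).round(0))
C=cam("side")
for n,uv,z in [("standL",(341,168),66),("standR",(402,189),66),("block",(372,156),126),("tray",(278,247),50),("sauce",(395,245),0),("can",(252,205),0),("jar",(289,182),0)]:
    print(n,ray(C,uv,z).round(0))
E
python3 a.py
```

```text
standL [[ 459. -178.   66.]]
standR [[ 643. -180.   66.]]
block [[ 539. -179.  126.]]
tray [[568. 202.  50.]]
sauce [[377.  -3.   0.]]
can [[781.  49.   0.]]
jar [[ 777. -121.    0.]]
standL [[ 619. -164.   66.]]
standR [[ 427. -148.   66.]]
block [[ 529. -166.  126.]]
tray [[556. 210.  50.]]
sauce [[376.  -0.   0.]]
can [[768.  56.   0.]]
jar [[ 764. -108.    0.]]
```

```bash
cat > b.py <<'E'
from h import *
import pickle
D={}
for n,p in [("stand",(535,-172,300)),("tray",(565,205,300))]:
    bot.move_ptp(p,down(np.pi/2)); bot.pause(.3)
    s=bot.read_state(); im=bot.camera("wrist"); D[n]=(s,im)
    cv2.imwrite(f"pics/w_{n}.png",im[:,:,::-1]); print(s["t"],s["joint_pos"].round(2),s["tcp_pos"],s["contact_force"])
pickle.dump(D,open("d.pkl","wb"))
E
python3 b.py
```

```text
2.3417 [ 0.04  0.13 -0.12  0.   -1.32 -1.61] [ 534.86943523 -172.42903512  299.87392215] [0.03325099 0.20466426 0.02099196]
4.1 [ 0.67  0.2  -0.04  0.   -1.33 -2.24] [565.18496471 204.21648571 300.10539103] [-0.27990879 -0.26226642 -0.7669451 ]
```

View pics/w_stand.png

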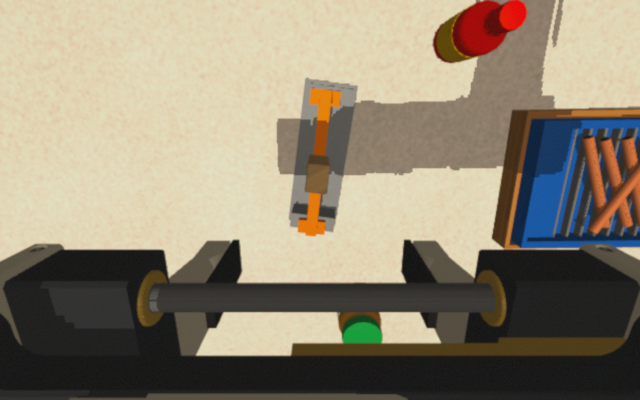

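View pics/w_tray.png

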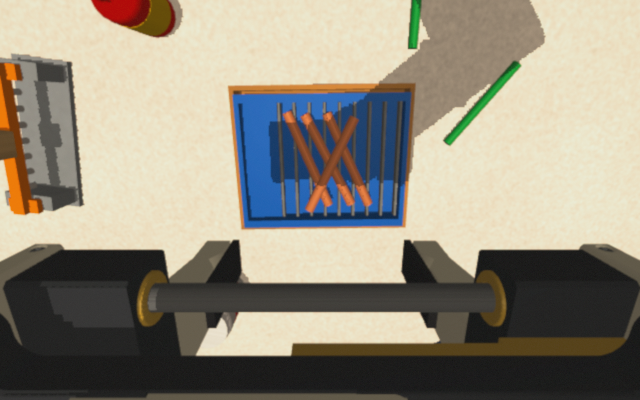

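The wrist views show the rake on its stand, with the block top at about (317,162), and the tray spanning (229..414, 85..228). The flat strip is at the tray's left, so tray y ≈ world +y. Three straws lie like "\" with one "/" across them. The green rods lie off the tray at (414,20) and (480,105). I'll fit the poses from colour silhouettes and corners, then check them on one crop.

```bash
cat > c.py <<'E'
from h import *
import pickle
from scipy.optimize import minimize
D=pickle.load(open("d.pkl","rb"))
def box(x,y,z0,z1,cx=0,cy=0): return [(cx+i*x/2,cy+j*y/2,k) for i in(-1,1) for j in(-1,1) for k in(z0,z1)]
def tf(p,P,z=0):
    c,s=np.cos(p[2]),np.sin(p[2]);P=np.array(P,float)
    return np.c_[p[0]+c*P[:,0]-s*P[:,1],p[1]+s*P[:,0]+c*P[:,1],P[:,2]+z]
def mask_of(C,p,boxes,z=0):
    m=np.zeros((1600,2560),np.uint8)
    for b in boxes: cv2.fillConvexPoly(m,cv2.convexHull((proj(C,tf(p,b,z))*4).astype(np.int32)),1)
    return cv2.resize(m,(640,400),interpolation=cv2.INTER_AREA)if 0 else m[2::4,2::4]
def fit(C,M,boxes,p0,z=0):
    f=lambda p:-(mask_of(C,p,boxes,z)&M).sum()/max(1,(mask_of(C,p,boxes,z)|M).sum())
    S=np.array([p0]+[np.add(p0,d) for d in((12,0,0),(0,12,0),(0,0,.08))])
    r=minimize(f,p0,method="Nelder-Mead",options=dict(initial_simplex=S,xatol=.05,fatol=1e-5))
    r=minimize(f,r.x,method="Nelder-Mead",options=dict(initial_simplex=r.x+np.array([(0,0,0),(5,0,0),(0,-5,0),(0,0,-.05)])))
    return r.x,-r.fun
s,im=D["tray"];C=cam("wrist",s);hsv=cv2.cvtColor(im,cv2.COLOR_RGB2HSV)
M=((hsv[...,1]>110)).astype(np.uint8);M[:80]=0;M[232:]=0;M[:,:222]=0;M[:,420:]=0
M=cv2.morphologyEx(M,cv2.MORPH_OPEN,np.ones((3,3)))
n,l,st,_=cv2.connectedComponentsWithStats(M);M=(l==1+st[1:,4].argmax()).astype(np.uint8);M=cv2.morphologyEx(M,cv2.MORPH_CLOSE,np.ones((15,15)))
tray,q=fit(C,M,[box(192,232,0,36),box(170,212,30,59)],(562,205,0));print("tray",tray,q)
V=im.copy()
for P in(box(192,232,36,36),box(170,212,59,59),[(x,y,45) for y in -54+19*np.arange(9) for x in(-75,75)],[(0,-82,45),(0,78,45)]):
    for u in proj(C,tf(tray,P)): cv2.circle(V,tuple(int(a*16) for a in u),16,(255,255,255),-1,shift=4)
A=cv2.resize(V[75:240,215:425],None,fx=2.4,fy=2.4,interpolation=cv2.INTER_NEAREST)
s,im=D["stand"];C2=cam("wrist",s);hsv=cv2.cvtColor(im,cv2.COLOR_RGB2HSV)
M=((hsv[...,1]>120)&(hsv[...,0]<25)).astype(np.uint8);M[:75]=0;M[245:]=0;M[:,:270]=0;M[:,370:]=0
M=cv2.morphologyEx(M,cv2.MORPH_CLOSE,np.ones((3,3)))
rake,q=fit(C2,M,[box(184,14,8,16),box(18,36,0,8,83),box(18,36,0,8,-83),box(32,24,16,76)],(535,-172,-.1),50);print("rake",rake,q)
V=im.copy()
M2=cv2.dilate(M,np.ones((3,3)))|((hsv[...,1]<75)&(hsv[...,2]<175)).astype(np.uint8);M2[:75]=0;M2[245:]=0;M2[:,:270]=0;M2[:,360:]=0
n,l,stt,_=cv2.connectedComponentsWithStats(M2)
for nm,p,Ps in(("rake",rake,[box(184,14,66,66),box(32,24,126,126)]),("stand",rake,[box(200,70,0,0),box(20,60,50,50,83),box(20,60,50,50,-83)])):
  for P in Ps:
    for u in proj(C2,tf(p,P)): cv2.circle(V,tuple(int(a*16) for a in u),16,(255,255,255) if nm=="rake" else (255,0,255),-1,shift=4)
B=cv2.resize(V[70:245,270:370],None,fx=2.3,fy=2.3,interpolation=cv2.INTER_NEAREST)
h=max(A.shape[0],B.shape[0]);pad=lambda a:cv2.copyMakeBorder(a,0,h-a.shape[0],0,10,cv2.BORDER_CONSTANT)
cv2.imwrite("pics/fit.png",np.hstack([pad(A),pad(B)])[:,:,::-1]);pickle.dump((tray,rake),open("p.pkl","wb"))
E
python3 c.py
```

```text
tray [802.  313.   -1.6] -0.0
rake [ 5.39000000e+02 -1.32000000e+02 -1.53333333e-01] -0.0c.py:14: RuntimeWarning: overflow encountered in scalar negative
  f=lambda p:-(mask_of(C,p,boxes,z)&M).sum()/max(1,(mask_of(C,p,boxes,z)|M).sum())
```

View pics/fit.png

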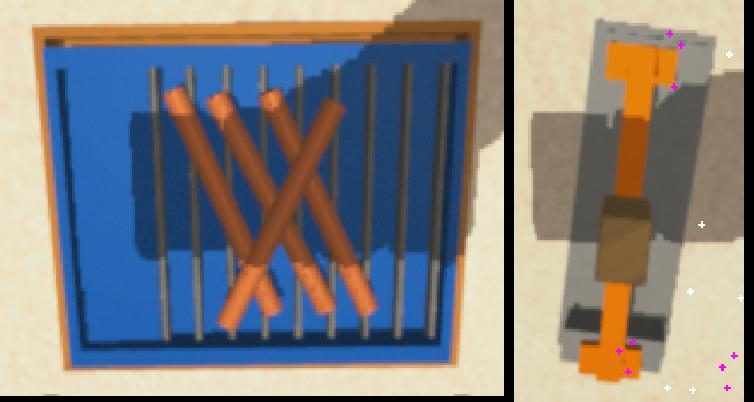

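```bash
sed -i 's/f=lambda.*/f=lambda p:-float((mask_of(C,p,boxes,z)\&M).sum())\/float((mask_of(C,p,boxes,z)|M).sum())/' c.py
python3 - <<'E'
t=open('c.py').read()
t=t.replace('for nm,p,Ps in','''n=n
G=cv2.dilate(M,np.ones((3,3)))|((hsv[...,1]<45)&(hsv[...,2]<190)).astype(np.uint8)
G=cv2.morphologyEx(G,cv2.MORPH_OPEN,np.ones((3,3)));G[:75]=0;G[236:]=0;G[:,:280]=0;G[:,362:]=0
n,l,stt,_=cv2.connectedComponentsWithStats(G);G=(l==1+stt[1:,4].argmax()).astype(np.uint8)
stand,q=fit(C2,G,[box(200,70,0,8),box(20,60,0,50,83),box(20,60,0,50,-83),tf(rake-rake,box(184,14,58,66)),box(32,24,66,126)],rake);print("stand",stand,q)
V[...,1][G>0]=np.minimum(255,V[...,1][G>0].astype(int)+50)
for nm,p,Ps in''').replace('("stand",rake,','("stand",stand,').replace('(tray,rake),','(tray,rake,stand),')
open('c.py','w').write(t)
E
python3 c.py
```

```text
tray [ 5.62092467e+02  2.05264411e+02 -2.52561723e-03] 0.9424794428925523
rake [ 5.34690509e+02 -1.76376421e+02 -1.07317086e-01] 0.9429407461594733
stand [ 5.32040949e+02 -1.72540962e+02 -1.43957061e-01] 0.9690504411958383
```

View pics/fit.png

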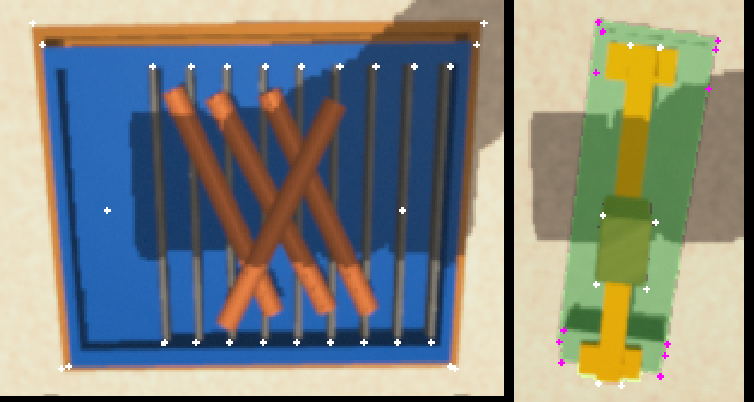

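The fit overlay matches the rake, stand and ridges to about 2 mm. The tray yaw looks about 0.01 rad too low, since the ridge ends are at (152,68), (446,64), (167,340) and (431,337) in the crop. I'll refine that from the ridge ends, then grasp.

```bash
cat > g.py <<'E'
from h import *
import pickle
from scipy.optimize import least_squares
D=pickle.load(open("d.pkl","rb"));tray,rake,stand=pickle.load(open("p.pkl","rb"))
C=cam("wrist",D["tray"][0])
uv=np.array([(153,68),(446,64),(167,340),(431,337),(33,27),(481,22),(66,369),(456,362)])/2.4+(215,75)
L=np.array([(-75,-54,45),(-75,98,45),(75,-54,45),(75,98,45),(-96,-116,36),(-96,116,36),(96,-116,36),(96,116,36)],float)
def tf(p,P):
    P=np.atleast_2d(P);c,s=np.cos(p[2]),np.sin(p[2])
    return np.c_[p[0]+c*P[:,0]-s*P[:,1],p[1]+s*P[:,0]+c*P[:,1],P[:,2]]
r=least_squares(lambda p:(proj(C,tf(p,L))-uv).ravel(),tray,x_scale=[1,1,.01]);tray=r.x
print(tray,np.sqrt(2*r.cost/16));pickle.dump((tray,rake,stand),open("p.pkl","wb"))
o=down(np.pi/2+rake[2])
bot.move_ptp((rake[0],rake[1],190),o)
bot.line_to((rake[0],rake[1],86),120)
bot.move_gripper(20,35)
s=bot.read_state();print(s["t"],s["width"],s["finger_force"],s["tcp_pos"],s["contact_force"])
bot.line_to((rake[0],rake[1],190),100)
p=tf(tray,(0,-82,0))[0]
bot.move_ptp((p[0],p[1],190),down(np.pi/2+tray[2]))
bot.line_to((p[0],p[1],36+68),100);bot.pause(.4)
s=bot.read_state();print(s["t"],s["width"],s["tcp_pos"],s["contact_force"],s["joint_pos"])
cv2.imwrite("pics/pre.png",bot.camera("wrist")[:,:,::-1])
E
python3 g.py
```

```text
[5.62638396e+02 2.06003155e+02 1.23416617e-02] 0.8894041522883395
7.6667 23.784590079555983 34.99976456165314 [ 534.64183878 -176.36926822   85.92860024] [ 0.51839884  0.30564609 -0.90345209]
11.425 23.606068900477922 [563.71092022 124.08515226 104.23350511] [-0.05624359  0.84409056 -1.33438887] [ 5.55400029e-01  3.08049379e-01 -3.67239767e-01  4.95440118e-06
 -8.95112009e-01 -2.11379475e+00]
```

View pics/pre.png

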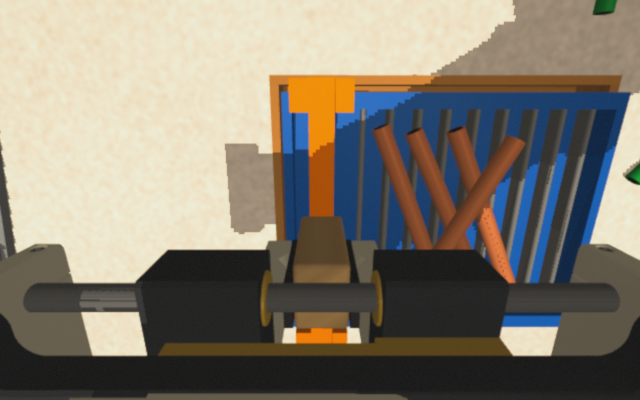

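The rake is held squarely over the strip: orange bar at column 320, straws clear to its right. Now I'll feel down for the rims.

```bash
cat > f.py <<'E'
from h import *
import pickle
tray,rake,stand=pickle.load(open("p.pkl","rb"))
def tf(p,P):
    P=np.atleast_2d(P);c,s=np.cos(p[2]),np.sin(p[2])
    return np.c_[p[0]+c*P[:,0]-s*P[:,1],p[1]+s*P[:,0]+c*P[:,1],P[:,2]]
def fz(n=4):
    v=[]
    for _ in range(n): bot.pause(.02);v.append(bot.read_state()["contact_force"])
    return np.mean(v,0)
def tpos(y,z): return tf(tray,(0,y,z))[0]
E
python3 - <<'E'
from f import *
b=fz(10);z=104.;print("base",b)
while z>84:
    bot.line_to(tpos(-82,z),20);f=fz()
    print(round(z,2),round(bot.read_state()["tcp_pos"][2],2),(f-b).round(2))
    if f[2]-b[2]>3.5:break
    z-=.4 if f[2]-b[2]>1 else .7
    if z<100 and f[2]-b[2]<1: z-=0
import json;json.dump(dict(b=list(b),z=z,y=-82),open("s.json","w"));print(bot.read_state()["t"])
E
```

```text
base [-0.16827418 -0.07038833 -1.71877278]
104.0 104.0 [-0.03  0.19 -0.23]
103.3 103.23 [ 0.22 -0.04 -0.22]
102.6 102.58 [ 0.32 -0.17  0.31]
101.9 101.89 [ 0.5  -0.21 -0.05]
101.2 101.16 [ 0.5   0.2  -0.35]
100.5 100.47 [ 0.54 -0.02  0.17]
99.8 99.79 [ 0.43 -0.3  -0.29]
99.1 99.08 [ 0.33 -0.03  0.15]
98.4 98.38 [-0.02  0.33 -0.14]
97.7 97.7 [ 0.59 -0.3   0.06]
97.0 96.98 [ 0.55  0.13 -0.16]
96.3 96.28 [0.07 0.47 0.18]
95.6 95.61 [ 0.06 -0.42 -0.58]
94.9 94.88 [ 0.41  0.17 -0.4 ]
94.2 94.2 [0.55 0.25 0.64]
93.5 93.49 [ 0.37  0.11 -0.01]
92.8 92.77 [0.22 0.2  0.35]
92.1 92.27 [-0.03  0.28  1.83]
91.7 91.9 [-0.19 -0.09  4.15]
17.6583
```

```bash
cat > stroke.py <<'E'
from f import *
import json,sys
S=json.load(open("s.json"));b=np.array(S["b"]);z=S["z"];y=S["y"];yend=float(sys.argv[1]);step=3.5
while y<yend:
    y=min(y+step,yend);bot.line_to(tpos(y,z),20)
    f=fz(3)-b;z+=np.clip((f[2]-5)/5*.4,-.35,.6)
    print(round(y,1),round(z,2),f.round(1))
    if f[2]>10: bot.line_to(tpos(y,z+1),40);z+=.6
    if abs(f[1])>7: print("jam?");break
S.update(z=z,y=y);json.dump(S,open("s.json","w"));print(bot.read_state()["t"])
cv2.imwrite(f"pics/st{y:.0f}_{len(sys.argv)}.png",bot.camera("wrist")[:,:,::-1])
E
python3 stroke.py -8
```

```text
-78.5 91.59 [ 0.4 -0.9  3.7]
-75.0 91.57 [-0.1 -1.5  4.7]
-71.5 91.58 [-0.3 -0.7  5. ]
-68.0 91.56 [-0.7 -1.2  4.8]
-64.5 91.58 [-0.2 -1.3  5.3]
-61.0 91.59 [ 0.3 -0.8  5.1]
-57.5 91.58 [-0.2 -0.9  4.9]
-54.0 91.57 [-0.2 -1.2  4.8]
-50.5 91.56 [-0.1 -0.7  4.9]
-47.0 91.56 [ 0.3 -0.9  5. ]
-43.5 91.56 [-0.5 -1.1  5. ]
-40.0 91.59 [ 0.3 -1.5  5.3]
-36.5 91.58 [-0.2 -1.   4.9]
-33.0 91.55 [-0.1 -1.4  4.6]
-29.5 91.55 [-0.1 -1.2  5.1]
-26.0 91.59 [-0.9 -0.8  5.5]
-22.5 91.58 [-0.3 -1.6  4.9]
-19.0 91.55 [-1.1 -1.1  4.6]
-15.5 91.54 [-0.6 -1.5  4.9]
-12.0 91.54 [-0.5 -1.3  4.9]
-8.5 91.52 [-0.4 -1.1  4.8]
-8.0 91.52 [-0.1 -2.1  5. ]
25.8333
```

Very steady at 5 N. I'll continue to the end.

```bash
python3 stroke.py 78
```

```text
-4.5 91.5 [ 0.1 -1.   4.7]
-1.0 91.49 [ 0.  -1.6  4.9]
2.5 91.55 [ 0.2 -1.4  5.8]
6.0 91.58 [-0.3 -1.2  5.3]
9.5 91.58 [-0.2 -1.3  5.1]
13.0 91.57 [-0.1 -1.   4.8]
16.5 91.6 [-0.3 -1.3  5.4]
20.0 91.56 [-0.1 -1.7  4.5]
23.5 91.59 [-0.1 -1.6  5.3]
27.0 91.57 [ 0.2 -1.4  4.8]
30.5 91.59 [-0.  -1.6  5.3]
34.0 91.59 [-0.4 -1.3  4.9]
37.5 91.61 [-0.3 -1.1  5.3]
41.0 91.57 [-0.4 -1.3  4.5]
44.5 91.56 [-0.6 -1.3  5. ]
48.0 91.57 [-0.6 -1.6  5.1]
51.5 91.57 [-0.2 -1.4  5.1]
55.0 91.59 [-0.5 -0.9  5.2]
58.5 91.6 [-0.1 -1.   5.2]
62.0 91.59 [ 0.  -0.7  4.8]
65.5 91.59 [-0.4 -1.2  5. ]
69.0 91.59 [ 0.1 -0.8  4.9]
72.5 91.6 [ 0.2 -0.8  5.2]
76.0 91.59 [ 0.3 -1.7  4.8]
78.0 91.64 [-0.1 -1.6  5.6]
35.1833
```

```bash
python3 - <<'E'
from f import *
p=tpos(78,91.6);bot.line_to(p+[0,0,60],100)
p=tpos(-70,290);bot.move_ptp(p,down(np.pi/2+tray[2]));bot.pause(.2)
s=bot.read_state();im=bot.camera("wrist");print(s["t"],s["tcp_pos"],s["contact_force"])
import pickle;pickle.dump((s,im),open("d2.pkl","wb"))
sc=bot.camera("scene")[150:240,280:420]
A=cv2.resize(im[60:260,280:480],None,fx=2.4,fy=2.4,interpolation=cv2.INTER_CUBIC)
B=cv2.resize(sc,(310,200),interpolation=cv2.INTER_CUBIC);B=cv2.copyMakeBorder(B,0,280,0,0,cv2.BORDER_CONSTANT)
cv2.imwrite("pics/after.png",np.hstack([A,B])[:,:,::-1])
E
```

```text
37.0083 [563.14347554 136.82812957 288.25064377] [ 0.43812325 -0.26082105 -2.28014569]
```

View pics/after.png

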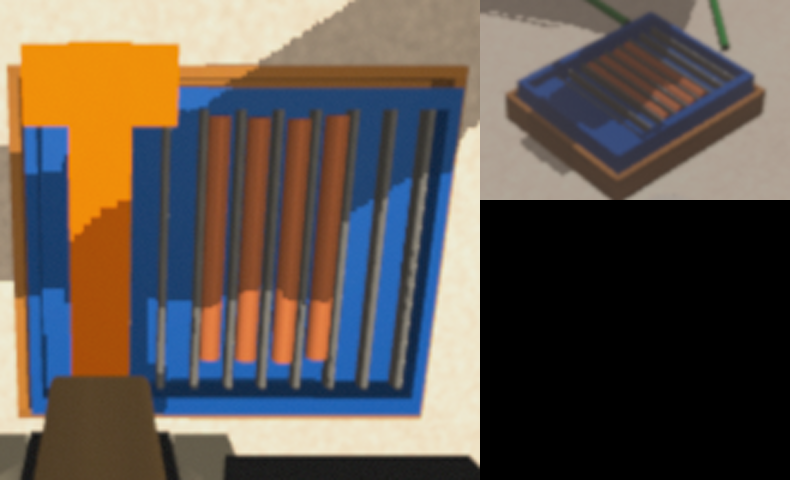

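All four straws lie parallel, one to a groove, in four neighbouring grooves (columns 215, 250, 285 and 320, rows 116–362). Now I'll put the rake back.

```bash
python3 - <<'E'
from f import *
o=down(np.pi/2+stand[2]);x,y=stand[:2]
bot.move_ptp((x,y,190),o);bot.line_to((x,y,91),80);bot.pause(.3)
b=fz(8);z=89.
while z>82:
    bot.line_to((x,y,z),20);f=fz()-b;print(z,f.round(1))
    if f[2]>1.5:break
    z-=.5
bot.move_gripper(86,20);bot.pause(.2)
bot.line_to((x,y,200),100);bot.line_to((x,y,300),200);bot.pause(.2)
s=bot.read_state();im=bot.camera("wrist");print(s["t"],s["contact_force"])
C=cam("wrist",s);V=im.copy()
for P in [(sx*92,sy*7,66) for sx in(-1,1) for sy in(-1,1)]+[(sx*16,sy*12,126) for sx in(-1,1) for sy in(-1,1)]:
    u=proj(C,tf(stand,P))[0];cv2.circle(V,tuple(int(a*16) for a in u),16,(255,255,255),-1,shift=4)
A=cv2.resize(V[60:250,250:640],None,fx=2,fy=2,interpolation=cv2.INTER_CUBIC)
cv2.imwrite("pics/final.png",A[:,:,::-1])
E
```

```text
89.0 [-0.1  0.1 -0.1]
88.5 [-0.4  0.2  0.1]
88.0 [-0.3 -0.2 -0. ]
87.5 [-0.4 -0.2 -0.2]
87.0 [-0.3  0.2  0.4]
86.5 [-0.2 -0.1  0.3]
86.0 [-0.2 -0.1  0.1]
85.5 [-2.3  0.9  6.2]
46.175 [ 0.61251506 -0.0059367  -0.42121822]
```

View pics/final.png

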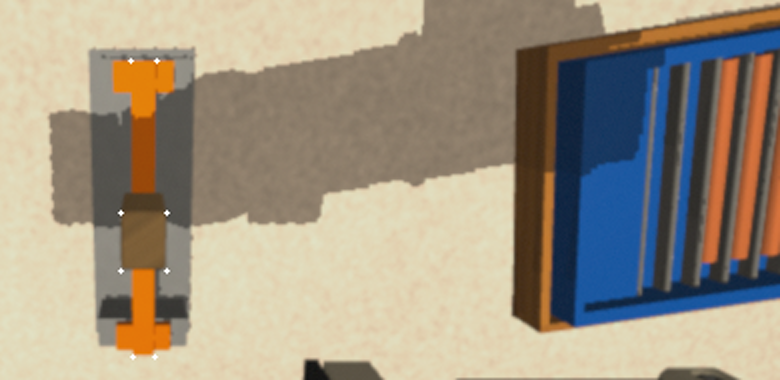

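The rake sits square and centred on its stand (bar at column 144, block at (144,235)), within about 2 mm of home. It is released and the gripper is clear, so I'm handing in.

```bash
python3 -c "
from plant import bot
print(bot.close_job())"
```

```text
the job is handed in; nothing more can be done
None
```

The job is handed in at about 46 s (limit 72 s), though no verdict came back: after one stroke at a steady 5 N or so, the pictures show all four straws parallel, one to a groove, and the rake released on its stand about 2 mm from home.

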